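# Queue the customs samples for release, bell end first

## Robot

A 7-joint arm with a two-finger parallel gripper is mounted at the origin on the work surface. World frame = base frame: x ahead of the robot, y to its left, z up, the work surface at z = 0. Lengths are in m, angles in rad, forces in N, time in s.
With the tool pointing down it reaches from about 0.425 to 0.875 m from the base axis. Payload 4.7 kg.
Tool frame: the origin (TCP) lies on the mounting face of the last link; the fingertips stand 182 mm ahead of it and the grasp point (between the pads) lies 164 mm ahead of it (ctrl.finger_overhang is the distance from the TCP to the fingertips, in m); z points along the fingers, y is the line along which they close (so a half turn about z gives the same grasp; the last joint's range is limited). The gripper opens to 87 mm and grips with 3 to 60 N. Pads are 19 mm wide; open, the fingers measure 117 mm over their backs; the gripper's body (75 mm by 190 mm) begins 51 mm behind the grasp point.
Start: joints at [-1.271, 0.321, -0.07, 1.45, 0.023, 1.371, -0.057], TCP at [0.183, 0.624, 0.405] pointing down, gripper open.
Joint ranges: [-2.86, 2.86], [-0.3, 2.09], [-1.38, 1.24], [0.06, 2.45], [-1.56, 4.7], [0.09, 2.05], [-2.69, 2.69]. Speed limits (rad/s): [2.57, 2.57, 3.14, 3.14, 3.14, 3.14, 3.14].

## Interface

Orientations are given as a rotation vector (axis times angle).
In Python, from bench import ctrl gives the robot as it stands.
- The arm moves only by the shell command python3 -m jog 'ROWS' [FORCE]. ROWS is a JSON object of lists of equal length, an entry for each row: "translation": the shift along the tool's x, y, z as a fraction of full scale, a list of three; "yaw": the turn about the tool's z as a fraction of full scale; "jaw": the closure, from 0 (fully open) to 1 (shut). In form: {"translation": [[dx, dy, dz], ...], "yaw": [yaw, ...], "jaw": [jaw, ...]}. A call has 1 to 8 rows; each row is the pose to reach, as a shift and turn from the pose commanded when the call began, along the tool's axes at that moment, turning the shorter way round; what a row does not reach only later rows make up. Full scale, the value 1, is 0.2 m for a shift and 180 degrees for a turn. A row lasts 1/8 s, in which the tool goes at most 62.5 mm and 10.7 degrees, less where a joint would pass 70% of its speed; a pose out of reach is approached as far as the arm can. A call with a number of a shift or a turn outside -1 to 1 is refused whole. A call with a gripper value outside its range is refused whole. The fingers move at their own pace and stop on an object; FORCE is the grip in N (left out, the last holds). Time passes only in rows, so rows that repeat a pose let the fingers close. It gives the time, the measured TCP pose, the force, the opening and the grip force at its end, in the units of the state.
- ctrl.get_state(): the state, without advancing time (a new reading comes with each control period).
- ctrl.get_image(name): name is "side" or "top"; returns a dict with "pixels" (384x512x3 uint8, blue, green, red), "fx", "fy", "cx", "cy" (pixels), "R" (3x3) and "t" (3): a world point X has camera coordinates R X + t. Camera axes: x right, y down, z forward; pixel columns grow to the right and rows downward; lengths in m; the calibration is good to about 2 mm. A picture is of the moment at which its call begins. There is no depth.
- ctrl.close_job(): hands the job in; it is judged then, once.
Trained networks look in a picture, given as the dict that the camera call returned (one of the last four; its "shot" number tells which), for a name from the list of things; names that differ only in an ending like _2 or _b are one class to them, and where a whole thing is asked for, a point or a joint stands for the part that bears it (a point fixed in the world has none). Each returns a list of dicts, best first, with "p" (0 to 1); they miss things now and then, are a little off and sometimes report something else, mostly with a low value. They report only what shows in the picture. A call takes as long as a camera call. They do not tell look-alikes from the thing itself.
- ctrl.silhouettes(label, picture): "region" (384x512 bool, what is visible of it) and "at" ([column, row] in pixels, amid what is visible of it).
The state is a dict: "time": time; "joint_positions": joint angles; "qd": joint speeds; "joint_torque": joint torques, N m; "position": TCP position; "tool_rot": TCP orientation; "ft_force": force on the tool from outside, world axes, zero at the start; "torque": the same for the moment, N m; "grip_width": opening from 0.0 (shut) to 1.0 (fully open); "grip_force": force on a finger pad.
Only numpy, scipy, OpenCV 4.12 (cv2) and the standard library are available. Lean on these libraries where they do the work, as an engineer would, in place of code of your own. Each camera call takes 0.05 s, during which the arm holds its last target. There are 200 camera calls.

## Task

Four sealed samples wait in a row on the intake tray, the first in line at the robot's left and the last at its right. Move them to the release rack, one in the middle of each bay, upright, keeping the line: the first in line goes in the bay next to the copper bell, the second in the next bay, and so on to the last, which goes farthest from the bell. Do not shift the bell.

Things in the scene. Friction and masses are not known exactly. Their poses are not given: they have to be found in the camera images.
- tin: sample: low round steel tin, diameter 56, height 34, a plain upright cylinder, 85 to 170 g. Loose and upright; origin at the centre of its underside, z up. It starts within 4 mm of the centre of its pad. 
- vial: sample: slim amber glass bottle with a black cap; the body is a cylinder of diameter 34 from the underside up to 50, above it a shoulder and a cap of diameter 26 from 60 to 75 (total height 75), 55 to 115 g. Loose and upright; origin at the centre of its underside, z up. It starts within 4 mm of the centre of its pad. 
- box: sample: small brown wooden box, 42 x 42 and 50 high, with four flat upright sides whose normals are its x and y axes, 70 to 140 g. It starts turned up to 0.3 rad from the line of the tray. Loose and upright; origin at the centre of its underside, z up. It starts within 4 mm of the centre of its pad. 
- clay_jar: sample: small unpainted clay jar with a cork, total height 58; its belly is a cylinder of diameter 48 from 10 to 36 above the underside, narrowing below (foot 38) and above, 100 to 195 g. Loose and upright; origin at the centre of its underside, z up. It starts within 4 mm of the centre of its pad. 
- pad_tin: fixed round grey pad on which the steel tin stands at the start: diameter 74, 4 thick, origin at the centre of its underside (12 above the counter). The four identical pads lie in shuffled order in a row, 84 apart, on the intake tray, a plywood board 92 x 350, 12 thick. The pad's y axis runs along the row to the robot's left.
- pad_vial: fixed round grey pad on which the amber bottle stands at the start: diameter 74, 4 thick, origin at the centre of its underside (12 above the counter). The four identical pads lie in shuffled order in a row, 84 apart, on the intake tray, a plywood board 92 x 350, 12 thick. The pad's y axis runs along the row to the robot's left.
- pad_box: fixed round grey pad on which the wooden box stands at the start: diameter 74, 4 thick, origin at the centre of its underside (12 above the counter). The four identical pads lie in shuffled order in a row, 84 apart, on the intake tray, a plywood board 92 x 350, 12 thick. The pad's y axis runs along the row to the robot's left.
- pad_clay_jar: fixed round grey pad on which the clay jar stands at the start: diameter 74, 4 thick, origin at the centre of its underside (12 above the counter). The four identical pads lie in shuffled order in a row, 84 apart, on the intake tray, a plywood board 92 x 350, 12 thick. The pad's y axis runs along the row to the robot's left.
- release_rack: fixed grey rack plate, 100 (x) x 348 (y), 10 thick; origin: centre of its underside, on the counter; y along the row, to the robot's left. Four bays, centres at y = -126, -42, 42, 126, x = 0, each with a dark disc (diameter 60); samples stand on the plate's top, 10 above the origin. Walls 4 thick, 90 long in x, tops 26 above the origin, at y = 0, +-84, +-168; bays are open to front and back.
- bell: copper counter bell (flared dome, steel push button on top) on a round black foot, diameter 76, height 56, loose, 450 g, origin at the centre of its underside. It stands on the counter at one end of the release rack (its centre 225 from the rack's centre, along the row, at +y or -y); a small toy truck about 92 long, 46 wide, 55 high stands at the other end.
There are look-alikes about, which are no part of the job. What is shaped like the clay_jar but green is not meant.

How it is judged:
At the end, for the whole second after the job is handed in: Each bay holds one sample, centred within 15 mm along and across the row, standing on the plate (within 5 mm), upright within 0.1 rad and at rest; counted from the bell, they are in the order of their pads from the robot's left to right; the bell is within 20 mm of its start (x of tin in the frame of release_rack between -0.015 and 0.015 m and z of tin in the frame of release_rack between 0.006 and 0.015 m and (y of tin in the frame of release_rack between -0.141 and -0.111 m or y of tin in the frame of release_rack between -0.057 and -0.027 m or y of tin in the frame of release_rack between 0.027 and 0.057 m or y of tin in the frame of release_rack between 0.111 and 0.141 m) and angle between each of tin, vial, box, clay_jar's own z axis and vertical below 0.1 rad and linear speed of each of tin, vial, box, clay_jar below 0.01 m/s and angular speed of each of tin, vial, box, clay_jar below 0.1 rad/s and x of vial in the frame of release_rack between -0.015 and 0.015 m and z of vial in the frame of release_rack between 0.006 and 0.015 m and (y of vial in the frame of release_rack between -0.141 and -0.111 m or y of vial in the frame of release_rack between -0.057 and -0.027 m or y of vial in the frame of release_rack between 0.027 and 0.057 m or y of vial in the frame of release_rack between 0.111 and 0.141 m) and x of box in the frame of release_rack between -0.015 and 0.015 m and z of box in the frame of release_rack between 0.006 and 0.015 m and (y of box in the frame of release_rack between -0.141 and -0.111 m or y of box in the frame of release_rack between -0.057 and -0.027 m or y of box in the frame of release_rack between 0.027 and 0.057 m or y of box in the frame of release_rack between 0.111 and 0.141 m) and x of clay_jar in the frame of release_rack between -0.015 and 0.015 m and z of clay_jar in the frame of release_rack between 0.006 and 0.015 m and (y of clay_jar in the frame of release_rack between -0.141 and -0.111 m or y of clay_jar in the frame of release_rack between -0.057 and -0.027 m or y of clay_jar in the frame of release_rack between 0.027 and 0.057 m or y of clay_jar in the frame of release_rack between 0.111 and 0.141 m) and ((y of pad_tin in the frame of pad_vial above 0 m and ((horizontal distance between tin and bell below 0.141 m and horizontal distance between vial and bell above 0.141 m) or (horizontal distance between tin and bell below 0.225 m and horizontal distance between vial and bell above 0.225 m) or (horizontal distance between tin and bell below 0.309 m and horizontal distance between vial and bell above 0.309 m))) or (y of pad_vial in the frame of pad_tin above 0 m and ((horizontal distance between vial and bell below 0.141 m and horizontal distance between tin and bell above 0.141 m) or (horizontal distance between vial and bell below 0.225 m and horizontal distance between tin and bell above 0.225 m) or (horizontal distance between vial and bell below 0.309 m and horizontal distance between tin and bell above 0.309 m)))) and ((y of pad_tin in the frame of pad_box above 0 m and ((horizontal distance between tin and bell below 0.141 m and horizontal distance between box and bell above 0.141 m) or (horizontal distance between tin and bell below 0.225 m and horizontal distance between box and bell above 0.225 m) or (horizontal distance between tin and bell below 0.309 m and horizontal distance between box and bell above 0.309 m))) or (y of pad_box in the frame of pad_tin above 0 m and ((horizontal distance between box and bell below 0.141 m and horizontal distance between tin and bell above 0.141 m) or (horizontal distance between box and bell below 0.225 m and horizontal distance between tin and bell above 0.225 m) or (horizontal distance between box and bell below 0.309 m and horizontal distance between tin and bell above 0.309 m)))) and ((y of pad_tin in the frame of pad_clay_jar above 0 m and ((horizontal distance between tin and bell below 0.141 m and horizontal distance between clay_jar and bell above 0.141 m) or (horizontal distance between tin and bell below 0.225 m and horizontal distance between clay_jar and bell above 0.225 m) or (horizontal distance between tin and bell below 0.309 m and horizontal distance between clay_jar and bell above 0.309 m))) or (y of pad_clay_jar in the frame of pad_tin above 0 m and ((horizontal distance between clay_jar and bell below 0.141 m and horizontal distance between tin and bell above 0.141 m) or (horizontal distance between clay_jar and bell below 0.225 m and horizontal distance between tin and bell above 0.225 m) or (horizontal distance between clay_jar and bell below 0.309 m and horizontal distance between tin and bell above 0.309 m)))) and ((y of pad_vial in the frame of pad_box above 0 m and ((horizontal distance between vial and bell below 0.141 m and horizontal distance between box and bell above 0.141 m) or (horizontal distance between vial and bell below 0.225 m and horizontal distance between box and bell above 0.225 m) or (horizontal distance between vial and bell below 0.309 m and horizontal distance between box and bell above 0.309 m))) or (y of pad_box in the frame of pad_vial above 0 m and ((horizontal distance between box and bell below 0.141 m and horizontal distance between vial and bell above 0.141 m) or (horizontal distance between box and bell below 0.225 m and horizontal distance between vial and bell above 0.225 m) or (horizontal distance between box and bell below 0.309 m and horizontal distance between vial and bell above 0.309 m)))) and ((y of pad_vial in the frame of pad_clay_jar above 0 m and ((horizontal distance between vial and bell below 0.141 m and horizontal distance between clay_jar and bell above 0.141 m) or (horizontal distance between vial and bell below 0.225 m and horizontal distance between clay_jar and bell above 0.225 m) or (horizontal distance between vial and bell below 0.309 m and horizontal distance between clay_jar and bell above 0.309 m))) or (y of pad_clay_jar in the frame of pad_vial above 0 m and ((horizontal distance between clay_jar and bell below 0.141 m and horizontal distance between vial and bell above 0.141 m) or (horizontal distance between clay_jar and bell below 0.225 m and horizontal distance between vial and bell above 0.225 m) or (horizontal distance between clay_jar and bell below 0.309 m and horizontal distance between vial and bell above 0.309 m)))) and ((y of pad_box in the frame of pad_clay_jar above 0 m and ((horizontal distance between box and bell below 0.141 m and horizontal distance between clay_jar and bell above 0.141 m) or (horizontal distance between box and bell below 0.225 m and horizontal distance between clay_jar and bell above 0.225 m) or (horizontal distance between box and bell below 0.309 m and horizontal distance between clay_jar and bell above 0.309 m))) or (y of pad_clay_jar in the frame of pad_box above 0 m and ((horizontal distance between clay_jar and bell below 0.141 m and horizontal distance between box and bell above 0.141 m) or (horizontal distance between clay_jar and bell below 0.225 m and horizontal distance between box and bell above 0.225 m) or (horizontal distance between clay_jar and bell below 0.309 m and horizontal distance between box and bell above 0.309 m)))) and distance of bell from where it was at the start of the episode below 0.02 m); the robot touches nothing.
It fails at once if the copper bell is shifted by more than 20 mm (distance of bell from where it was at the start of the episode above 0.02 m).
It also fails if it takes over 104 s, if anything falls off the work surface, if the arm or the gripper's body presses on something with over 40 N, if the wrist force passes 120 N, or if a joint passes its speed limit or range.

## Working session

There is one attempt and no reset: what is moved stays moved. The work goes in short steps, Python scripts to look and compute and a shell command to move; the robot and the scene stay as the last step left them, time stands still between calls to the robot, and variables do not carry over. Pictures are saved under pics/ and viewed, at most 14 in all, crops included, and the job is handed in when it is done.

```bash
ls; mkdir -p pics
python3 - <<'E'
from bench import ctrl
import cv2, numpy as np
s=ctrl.get_state()
for k in ("time","position","tool_rot","joint_positions","ft_force","grip_width"): print(k,s[k])
print(ctrl.finger_overhang)
for n in ("top","side"):
    p=ctrl.get_image(n); cv2.imwrite(f"pics/{n}0.png",p["pixels"]); print(n,p["fx"],p["cx"],p["cy"],np.round(p["R"],3).tolist(),np.round(p["t"],3))
    print('campos',-np.array(p["R"]).T@p["t"])
    for l in ("tin","vial","box","clay_jar","pad_tin","release_rack","bell"):
        print(l,[(round(d["p"],2),np.round(d["at"]).tolist(),int(d["region"].sum())) for d in ctrl.silhouettes(l,p)][:5])
E
```

```text
pics
time 0.0
position [0.18325345 0.6234215  0.40366934]
tool_rot [-4.47388815e-01 -3.10941708e+00  2.95961714e-03]
joint_positions [-1.2708737   0.32181555 -0.07006188  1.45166804  0.02261185  1.37078603
 -0.0568908 ]
ft_force [ 0.19060279 -0.82980159 -0.30303656]
grip_width 0.9982161885464892
0.1822
top 388.56902228882103 265.6071566469252 193.24410657867335 [[0.019, -1.0, -0.021], [-0.992, -0.016, -0.126], [0.126, 0.023, -0.992]] [-0.001  0.587  0.671]
campos [ 0.49757571 -0.00733621  0.73996928]
tin [(0.6, [249.0, 165.0], 799)]
vial [(0.73, [348.0, 159.0], 416)]
box [(0.6, [205.0, 168.0], 716)]
clay_jar [(0.91, [297.0, 166.0], 579), (0.56, [318.0, 98.0], 624)]
pad_tin [(0.75, [253.0, 184.0], 262), (0.5, [298.0, 167.0], 560)]
release_rack [(0.59, [294.0, 270.0], 10467)]
bell [(0.6, [174.0, 254.0], 1298)]
side 476.2259381439201 255.92234036079532 194.514154875337 [[0.788, -0.615, -0.002], [-0.317, -0.403, -0.858], [0.527, 0.678, -0.513]] [-0.48   0.214  0.831]
campos [ 0.00816454 -0.77226917  0.60858569]
tin [(0.92, [252.0, 182.0], 468)]
vial [(0.64, [308.0, 203.0], 482)]
box [(0.83, [235.0, 168.0], 492)]
clay_jar [(0.65, [277.0, 197.0], 470), (0.63, [333.0, 189.0], 378), (0.55, [378.0, 220.0], 544)]
pad_tin [(0.62, [258.0, 199.0], 78)]
release_rack [(0.72, [212.0, 236.0], 4763)]
bell [(0.67, [164.0, 186.0], 479)]
```

View pics/top0.png

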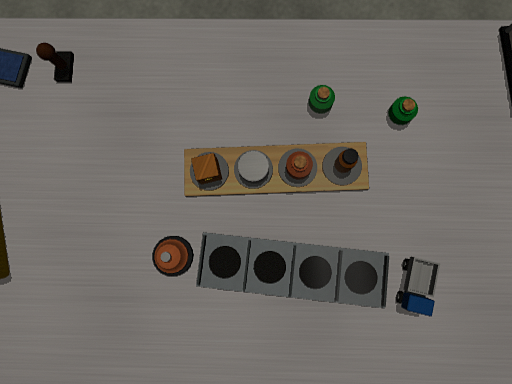

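View pics/side0.png

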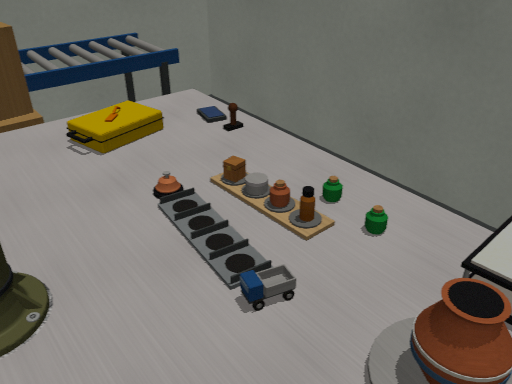

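Top view: the samples from left to right are box (207,168), tin (253,166), clay jar (298,165) and vial (347,159). The bell is at (173,256), at the +y end of the rack, and the dark bay discs are at about (225,262), (270,267), (315,272) and (361,277). So the bay order counted from the bell is box, tin, jar, vial. The green jars at (321,98) and (403,110) are the decoys.

```bash
cat > h.py <<'E'
from bench import ctrl
import cv2, numpy as np
from scipy.optimize import least_squares, minimize
from scipy.spatial.transform import Rotation as Rot
def proj(p,X):
    c=np.asarray(X)@np.array(p["R"]).T+p["t"]; return np.c_[p["fx"]*c[:,0]/c[:,2]+p["cx"],p["fy"]*c[:,1]/c[:,2]+p["cy"]]
def ray(p,uv,z):
    R=np.array(p["R"]);o=-R.T@p["t"];d=R.T@[(uv[0]-p["cx"])/p["fx"],(uv[1]-p["cy"])/p["fy"],1];return o+d*(z-o[2])/d[2]
A=np.linspace(0,2*np.pi,24,endpoint=False)
def cyl(r,z): return np.c_[r*np.cos(A),r*np.sin(A),0*A+z]
S=np.array([[21,21],[-21,21],[-21,-21],[21,-21]])/1e3
SH={"tin":[cyl(.028,0),cyl(.028,.034)],"vial":[cyl(.017,0),cyl(.017,.05),cyl(.013,.06),cyl(.013,.075)],
 "clay_jar":[cyl(.019,0),cyl(.024,.01),cyl(.024,.036),cyl(.012,.058)],"box":[np.c_[S,0*S[:,0]],np.c_[S,0*S[:,0]+.05]],
 "bell":[cyl(.038,0),cyl(.038,.012),cyl(.006,.056)]}
def mask(p,label,x,y,z,yaw=0):
    m=np.zeros((384,512),np.uint8); V=SH[label]; c,s=np.cos(yaw),np.sin(yaw); M=np.array([[c,-s,0],[s,c,0],[0,0,1]])
    for a,b in zip(V,V[1:]):
        h=cv2.convexHull((proj(p,np.r_[a,b]@M.T+[x,y,z])*16).astype(np.int32).reshape(-1,1,2)); cv2.fillConvexPoly(m,h,255,cv2.LINE_AA,4)
    return m/255.
def fit(p,label,reg,z,x0,yaw0=0):
    def cost(v): m=mask(p,label,v[0],v[1],z,v[2] if label=="box" else 0); return 1-np.minimum(m,reg).sum()/np.maximum(m,reg).sum()
    best=None
    for yw in ((-.25,-.1,.1,.25) if label=="box" else (0,)):
        sim=[[x0[0]+a,x0[1]+b,yw+yaw0+c] for a,b,c in ((0,0,0),(.01,0,.1),(0,.01,-.1),(-.01,-.01,.15))]
        r=minimize(cost,sim[0],method="Nelder-Mead",options=dict(initial_simplex=sim,xatol=1e-4,fatol=1e-4))
        if best is None or r.fun<best.fun: best=r
    return best.x,1-best.fun
def move(xy=None,z=None,yaw=None):
    """grasp point target (world), yaw = world angle of closing axis (tool y); prints shift in tool axes / 0.2 and yaw / pi"""
    s=ctrl.get_state(); R=Rot.from_rotvec(s["tool_rot"]).as_matrix(); P=np.array(s["position"])
    T=P.copy()
    if xy is not None: T[:2]=xy
    if z is not None: T[2]=z+.164
    d=R.T@(T-P)/.2; cur=np.arctan2(R[1,1],R[0,1]); t=0
    if yaw is not None: t=-((yaw-cur+np.pi/2)%np.pi-np.pi/2)/np.pi
    print("t %.1f tcp %s gp z %.4f yaw %.3f q %s F %s w %.3f"%(s["time"],np.round(P,4),P[2]-.164,cur,np.round(s["joint_positions"],2),np.round(s["ft_force"],1),s["grip_width"]),"-> shift",np.round(d,3),"yaw",round(t,3))
E
python3 - <<'E'
from h import *
for n in ("top","side"):
    p=ctrl.get_image(n)
    for l in ("box","tin","clay_jar","vial","bell"):
        ds=ctrl.silhouettes(l,p)
        if l=="clay_jar": # brown, not green
            def red(d): q=p["pixels"][d["region"]].mean(0); return q[2]-q[1]
            ds=[max(ds,key=red)]
        if not ds: print(n,l,None); continue
        z=0 if l=="bell" else .016
        v,i=fit(p,l,ds[0]["region"],z,ray(p,ds[0]["at"],z+.02)); print(n,l,np.round(v,4),round(i,2))
    g=p["pixels"].max(2); 
    d=ctrl.silhouettes("release_rack",p)[0]; reg=cv2.morphologyEx(d["region"].astype(np.uint8),cv2.MORPH_CLOSE,np.ones((25,25)))
    k=((g<60)&(reg>0)).astype(np.uint8); c,_=cv2.findContours(k,0,2); c=[q for q in c if cv2.contourArea(q)>100]
    for q in c:
        e=cv2.minEnclosingCircle(q); M=cv2.moments(q); u=(M["m10"]/M["m00"],M["m01"]/M["m00"]); print(n,"disc",np.round(u,1),cv2.contourArea(q),np.round(ray(p,u,.010),4))
E
```

```text
top box [0.6293 0.1179 0.324 ] 0.88
top tin [0.6351 0.0332 0.054 ] 0.92
top clay_jar [ 0.6394 -0.0506  0.0727] 0.88
top vial [ 0.6227 -0.1369  0.2374] 0.37
top bell [ 0.471   0.1825 -0.035 ] 0.95
top disc [172.3 255.7] 1232.0 [0.4699 0.1815 0.01  ]
side box [ 0.6277  0.1162 -0.085 ] 0.88
side tin [0.6353 0.0334 0.0807] 0.85
side clay_jar [ 0.637  -0.0504 -0.0419] 0.89
side vial [ 0.646  -0.1347  0.1345] 0.85
side bell [0.4689 0.1854 0.0896] 0.76Traceback (most recent call last):
  File "<stdin>", line 13, in <module>
IndexError: list index out of range
```

Run:
```python
from h import *
p=ctrl.get_image("top"); P=[]
g=cv2.cvtColor(p["pixels"],6)
for u in ((225,262),(270,267),(315,272),(361,277)):
    x0,y0=u[0]-18,u[1]-19; w=g[y0:y0+38,x0:x0+36]
    t,b=cv2.threshold(w,0,255,cv2.THRESH_BINARY_INV+cv2.THRESH_OTSU)
    c,_=cv2.findContours(b,0,2); q=max(c,key=cv2.contourArea); e=cv2.fitEllipse(cv2.convexHull(q)); uu=(e[0][0]+x0,e[0][1]+y0)
    P.append(ray(p,uu,.010)); print(t,np.round(uu,1),np.round(e[1],1),np.round(P[-1],4))
P=np.array(P)[:,:2]; d=P[0]-P[3]; print("rack c",P.mean(0),"yaw",np.arctan2(-d[0],d[1]),"spacing",np.linalg.norm(d)/3)
i=cv2.resize(p["pixels"][130:320,150:400],None,fx=3.2,fy=3.2,interpolation=2)
cv2.imwrite("pics/z0.png",i)
q=ctrl.get_image("side"); cv2.imwrite("pics/z1.png",cv2.resize(q["pixels"][140:260,200:340],None,fx=4,fy=4,interpolation=2))
# box masks: wood edges
for n,im in (("top",p),("side",q)):
    for yw in (-.3,-.2,-.1,0,.1,.2,.3):
        ds=ctrl.silhouettes("box",im)
        v=max((lambda m:(np.minimum(m,ds[0]["region"]).sum()/np.maximum(m,ds[0]["region"]).sum()))(mask(im,"box",.6285+a,.117+b,.016,yw)) for a in np.arange(-.004,.005,.002) for b in np.arange(-.004,.005,.002)); print(n,yw,round(v,3))
```

```text
49.0 [224.3 261.7] [32.1 32.5] [0.4609 0.084  0.01  ]
50.0 [269.3 266.7] [32.3 32.7] [4.533e-01 3.000e-04 1.000e-02]
57.0 [314.8 272. ] [32.4 33.1] [ 0.4454 -0.0838  0.01  ]
59.0 [360.6 277.2] [32.4 33.8] [ 0.4378 -0.1676  0.01  ]
rack c [ 0.4493715  -0.04179754] yaw -0.09149181047970302 spacing 0.08420540552151806
top -0.3 0.74
top -0.2 0.756
top -0.1 0.775
top 0 0.797
top 0.1 0.812
top 0.2 0.824
top 0.3 0.834
side -0.3 0.82
side -0.2 0.805
side -0.1 0.79
side 0 0.778
side 0.1 0.773
side 0.2 0.771
side 0.3 0.776
```

View pics/z0.png

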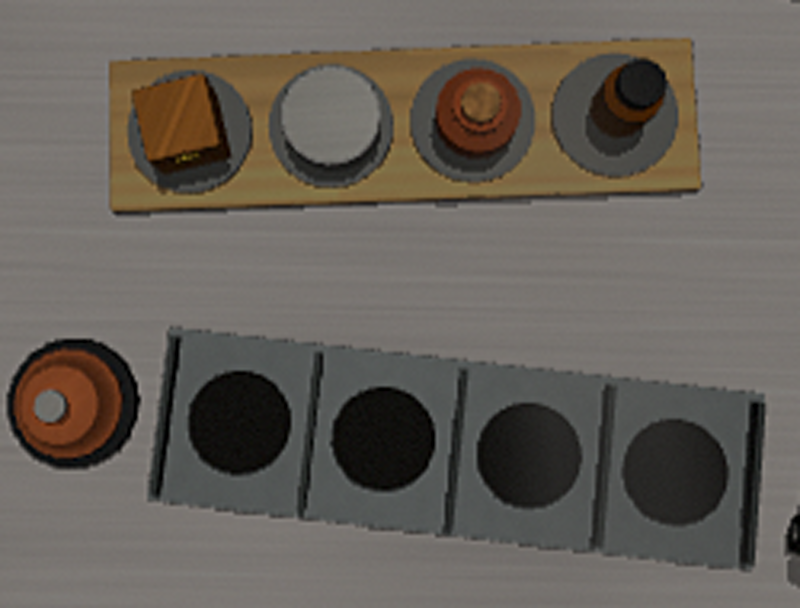

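View pics/z1.png

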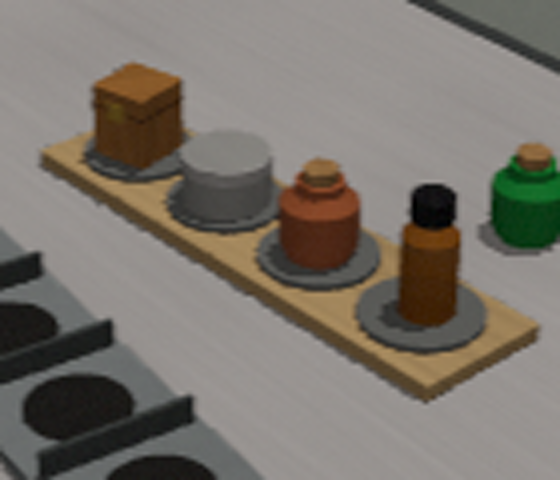

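Run:
```python
from h import *
p=ctrl.get_image("top")
f=lambda u,z: ray(p,(u[0]/3.2+150-.3,u[1]/3.2+130-.3),z)
C=np.array([f(u,.066) for u in ((132,92),(206,74),(222,139),(148,160))]); print(C.round(4),C.mean(0)); 
E=np.diff(np.r_[C,C[:1]],axis=0); print(np.linalg.norm(E,axis=1),[(np.arctan2(e[1],e[0])+np.pi/4)%(np.pi/2)-np.pi/4 for e in E])
print("vial",f((640,84),.091)); print("pads",[f(u,.016).round(4)[:2] for u in ((189,131),(331,126),(473,120),(615,115))])
move((.631,.117),.15,.25)
```

```text
[[0.6432 0.1421 0.066 ]
 [0.654  0.1013 0.066 ]
 [0.6175 0.0911 0.066 ]
 [0.6051 0.1316 0.066 ]] [0.62996081 0.11653311 0.066     ]
[0.04223241 0.03787189 0.04232846 0.03948417] [np.float64(0.25808794115232936), np.float64(0.2715023767330398), np.float64(0.29620885996117785), np.float64(0.2693007194852606)]
vial [ 0.6459981  -0.13377696  0.091     ]
pads [array([0.6309, 0.1182]), array([0.6352, 0.034 ]), array([ 0.64  , -0.0499]), array([ 0.6443, -0.1336])]
t 2.4 tcp [0.1833 0.6236 0.4048] gp z 0.2408 yaw 1.285 q [-1.27  0.32 -0.07  1.45  0.02  1.37 -0.06] F [-1.   0.4 -0.3] w 1.000 -> shift [-2.862 -1.799  0.454] yaw 0.329
```

```bash
python3 -m jog '{"translation":[[-0.25,-0.15,0],[-0.5,-0.31,0],[-0.75,-0.47,0],[-1,-0.63,0]],"yaw":[0.04,0.08,0.12,0.16],"jaw":[0,0,0,0]}' 
python3 -c "
from h import *
move((.629,.1168),.12,.27)"
```

```text
time: 2.85
position: [0.3407, 0.4447, 0.405]
tool_rot: [1.213, 2.898, 0.001]
ft_force: [0.3, 0.1, 0.0]
grip_width: 0.999
grip_force: 0.0
t 2.9 tcp [0.3407 0.4447 0.405 ] gp z 0.2410 yaw 0.778 q [-1.06  0.13  0.11  1.68 -0.01  1.33 -0.17] F [0.3 0.1 0. ] w 0.999 -> shift [-2.18  -0.125  0.605] yaw 0.162
```

```bash
python3 -m jog '{"translation":[[-0.25,0,0],[-0.5,0,0.1],[-0.75,0,0.2],[-1,0,0.3]],"yaw":[0.04,0.08,0.12,0.16],"jaw":[0,0,0,0]}' 
python3 -c "
from h import *
move((.629,.1168),.12,.27)"
```

```text
time: 3.35
position: [0.4816, 0.3033, 0.3446]
tool_rot: [1.895, 2.506, 0.002]
ft_force: [0.4, 0.5, 0.9]
grip_width: 1.0
grip_force: 0.0
t 3.4 tcp [0.4816 0.3033 0.3446] gp z 0.1806 yaw 0.276 q [-0.86  0.19  0.29  1.75 -0.06  1.21 -0.29] F [0.4 0.5 0.9] w 1.000 -> shift [-1.098  0.455  0.303] yaw 0.002
```

```bash
python3 -m jog '{"translation":[[-0.25,0.12,0],[-0.5,0.24,0.1],[-0.75,0.36,0.2],[-1,0.45,0.3],[-1,0.45,0.3]],"yaw":[0,0,0,0,0],"jaw":[0,0,0,0,0]}' 
python3 -c "
from h import *
move((.629,.1168),.042,.27)"
```

```text
time: 3.98
position: [0.6238, 0.131, 0.2829]
tool_rot: [1.9, 2.5, -0.007]
ft_force: [0.1, 1.0, 0.8]
grip_width: 1.002
grip_force: 0.0
t 4.0 tcp [0.6238 0.131  0.2829] gp z 0.1189 yaw 0.271 q [-0.57  0.39  0.4   1.64 -0.16  1.14  0.14] F [0.1 1.  0.8] w 1.002 -> shift [-0.074  0.007  0.385] yaw 0.0
```

```bash
python3 -m jog '{"translation":[[-0.075,0.005,0.1],[-0.075,0.005,0.15],[-0.075,0.005,0.15]],"yaw":[0,0,0],"jaw":[0,0,0]}' 
python3 -c "
from h import *
move((.629,.1168),.042,.27)
p=ctrl.get_image('top'); cv2.imwrite('pics/b1.png',cv2.resize(p['pixels'][110:260,140:340],None,fx=4,fy=4,interpolation=2))"
```

```text
time: 4.35
position: [0.6265, 0.1241, 0.2534]
tool_rot: [-1.887, -2.509, 0.002]
ft_force: [0.3, 0.4, 0.5]
grip_width: 1.003
grip_force: 0.0
t 4.3 tcp [0.6265 0.1241 0.2534] gp z 0.0894 yaw 0.281 q [-0.55  0.43  0.4   1.66 -0.18  1.09  0.18] F [0.3 0.4 0.5] w 1.003 -> shift [-0.039  0.002  0.237] yaw 0.004
```

View pics/b1.png

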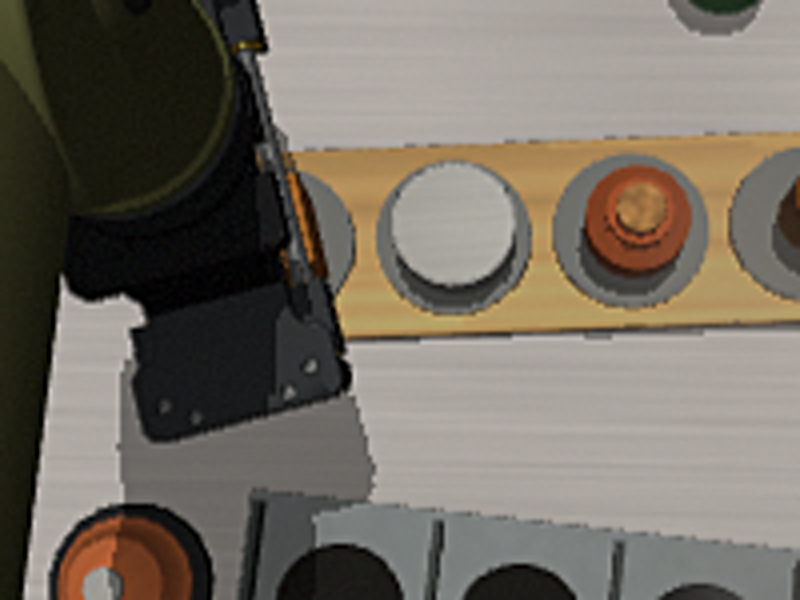

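```bash
python3 -m jog '{"translation":[[0,0,0],[0,0,0]],"yaw":[0,0],"jaw":[0,0]}' 
python3 -c "
from h import *
move((.629,.1168),.042,.27)"; python3 -m jog '{"translation":[[0,0,0],[0,0,0]],"yaw":[0,0],"jaw":[0,0]}'
```

```text
time: 4.65
position: [0.6275, 0.1235, 0.2555]
tool_rot: [1.889, 2.51, 0.002]
ft_force: [-0.7, -0.1, 0.7]
grip_width: 1.004
grip_force: 0.0
t 4.7 tcp [0.6275 0.1235 0.2555] gp z 0.0915 yaw 0.280 q [-0.55  0.42  0.4   1.66 -0.18  1.09  0.18] F [-0.7 -0.1  0.7] w 1.004 -> shift [-0.034 -0.003  0.247] yaw 0.003
time: 4.9
position: [0.6275, 0.123, 0.255]
tool_rot: [1.89, 2.509, 0.001]
ft_force: [-0.7, -0.4, -0.6]
grip_width: 1.001
grip_force: 0.0
```

```bash
python3 -m jog '{"translation":[[-0.035,0,0],[-0.035,0,0.1],[-0.035,0,0.2],[-0.035,0,0.245],[-0.035,0,0.245]],"yaw":[0,0,0,0,0],"jaw":[0,0,0,0,0]}' 
python3 -c "
from h import *
move((.629,.1168),.042,.27)"
```

```text
time: 5.52
position: [0.6288, 0.1163, 0.2041]
tool_rot: [-1.889, -2.508, 0.003]
ft_force: [-0.2, -0.6, -0.1]
grip_width: 1.0
grip_force: 0.0
t 5.5 tcp [0.6288 0.1163 0.2041] gp z 0.0401 yaw 0.280 q [-0.53  0.48  0.39  1.69 -0.21  1.01  0.21] F [-0.2 -0.6 -0.1] w 1.000 -> shift [ 0.002  0.002 -0.009] yaw 0.003
```

```bash
python3 -m jog '{"translation":[[0,0,0],[0,0,0],[0,0,0],[0,0,0],[0,0,0],[0,0,0]],"yaw":[0,0,0,0,0,0],"jaw":[1,1,1,1,1,1]}' 20
python3 -m jog '{"translation":[[0,0,-0.1],[0,0,-0.25],[0,0,-0.35],[0,0,-0.35]],"yaw":[0,0,0,0],"jaw":[1,1,1,1]}'
python3 -c "
from h import *
move((.461,.084),.034,-.0915)"
```

```text
time: 6.28
position: [0.6294, 0.1163, 0.2058]
tool_rot: [-1.89, -2.509, -0.0]
ft_force: [-0.6, -0.3, 1.2]
grip_width: 0.482
grip_force: 19.9
time: 6.78
position: [0.6302, 0.1163, 0.2784]
tool_rot: [1.889, 2.507, 0.006]
ft_force: [-0.8, -0.3, -1.0]
grip_width: 0.483
grip_force: 19.9
t 6.8 tcp [0.6302 0.1163 0.2784] gp z 0.1144 yaw 0.280 q [-0.55  0.4   0.41  1.64 -0.17  1.13  0.18] F [-0.8 -0.3 -1. ] w 0.483 -> shift [ 0.078 -0.859  0.398] yaw 0.118
```

```bash
python3 -m jog '{"translation":[[0.02,-0.15,0],[0.04,-0.35,0],[0.06,-0.55,0],[0.08,-0.75,0],[0.08,-0.86,0],[0.08,-0.86,0],[0.08,-0.86,0]],"yaw":[0.03,0.06,0.09,0.118,0.118,0.118,0.118],"jaw":[1,1,1,1,1,1,1]}'
python3 -c "
from h import *
move((.461,.084),.0355,-.0915)"
```

```text
time: 7.65
position: [0.4602, 0.0844, 0.2757]
tool_rot: [2.32, 2.118, 0.001]
ft_force: [0.2, 0.5, -1.4]
grip_width: 0.48
grip_force: 19.9
t 7.7 tcp [0.4602 0.0844 0.2757] gp z 0.1117 yaw -0.091 q [-0.7   0.04  0.47  2.06 -0.02  1.05 -0.31] F [ 0.2  0.5 -1.4] w 0.480 -> shift [-0.002  0.004  0.381] yaw 0.0
```

```bash
python3 -m jog '{"translation":[[0,0,0.12],[0,0,0.25],[0,0,0.33],[0,0,0.365],[0,0,0.365],[0,0,0.365]],"yaw":[0,0,0,0,0,0],"jaw":[1,1,1,1,1,1]}'
python3 -c "
from h import *
move((.461,.084),.0355,-.0915)"
```

```text
time: 8.4
position: [0.4602, 0.0843, 0.2035]
tool_rot: [2.32, 2.118, 0.002]
ft_force: [-0.5, -0.1, -1.0]
grip_width: 0.485
grip_force: 19.9
t 8.4 tcp [0.4602 0.0843 0.2035] gp z 0.0395 yaw -0.091 q [-0.68  0.15  0.47  2.12 -0.09  0.89 -0.25] F [-0.5 -0.1 -1. ] w 0.485 -> shift [-0.001  0.004  0.02 ] yaw 0.0
```

```bash
python3 -m jog '{"translation":[[0,0,0.01],[0,0,0.018],[0,0,0.018]],"yaw":[0,0,0],"jaw":[1,1,1]}'; python3 -m jog '{"translation":[[0,0,0],[0,0,0]],"yaw":[0,0],"jaw":[1,1]}'
```

```text
time: 8.78
position: [0.4599, 0.0843, 0.1998]
tool_rot: [-2.32, -2.118, -0.001]
ft_force: [-1.1, -0.6, 3.3]
grip_width: 0.482
grip_force: 19.9
time: 9.02
position: [0.4599, 0.0843, 0.1998]
tool_rot: [-2.32, -2.118, -0.001]
ft_force: [-1.5, -0.8, 6.0]
grip_width: 0.483
grip_force: 19.9
```

```bash
python3 -m jog '{"translation":[[0,0,0],[0,0,0],[0,0,0],[0,0,0],[0,0,-0.15],[0,0,-0.4],[0,0,-0.45],[0,0,-0.45]],"yaw":[0,0,0,0,0,0,0,0],"jaw":[0,0,0,0,0,0,0,0]}'; python3 -c "
from h import *
move((.635,.0333),.0385,.05)"
```

```text
time: 10.02
position: [0.4597, 0.0842, 0.2894]
tool_rot: [2.32, 2.118, 0.002]
ft_force: [0.3, -0.6, 0.0]
grip_width: 0.999
grip_force: 0.0
t 10.0 tcp [0.4597 0.0842 0.2894] gp z 0.1254 yaw -0.091 q [-0.71  0.02  0.47  2.05 -0.01  1.08 -0.32] F [ 0.3 -0.6  0. ] w 0.999 -> shift [-0.175  0.895  0.435] yaw -0.045
```

```bash
python3 -m jog '{"translation":[[-0.04,0.2,0],[-0.09,0.45,0],[-0.14,0.7,0],[-0.175,0.85,0],[-0.175,0.895,0],[-0.175,0.895,0.05],[-0.175,0.895,0.1]],"yaw":[-0.01,-0.02,-0.03,-0.045,-0.045,-0.045,-0.045],"jaw":[0,0,0,0,0,0,0]}'; python3 -c "
from h import *
move((.635,.0333),.0385,.05)
p=ctrl.get_image('side'); cv2.imwrite('pics/b2.png',cv2.resize(p['pixels'][100:280,140:360],None,fx=3.3,fy=3.3,interpolation=2))"
```

```text
time: 10.9
position: [0.6334, 0.0338, 0.2677]
tool_rot: [-2.163, -2.276, 0.002]
ft_force: [0.0, -0.4, 0.3]
grip_width: 1.0
grip_force: 0.0
t 10.9 tcp [0.6334 0.0338 0.2677] gp z 0.1037 yaw 0.051 q [-0.51  0.42  0.52  1.67 -0.23  1.12  0.13] F [ 0.  -0.4  0.3] w 1.000 -> shift [-0.003  0.008  0.326] yaw 0.0
```

View pics/b2.png

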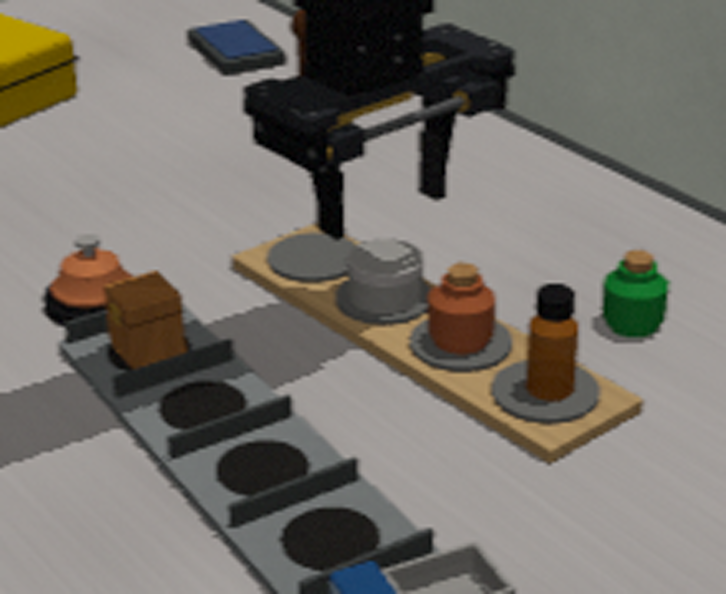

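The box stands upright in the bay beside the bell, at about (145,325) in the crop, and the gripper is over the tin at (383,275). Descending.

```bash
python3 -m jog '{"translation":[[0,0.007,0.1],[0,0.007,0.2],[0,0.007,0.28],[0,0.007,0.32],[0,0.007,0.32],[0,0.007,0.32]],"yaw":[0,0,0,0,0,0],"jaw":[0,0,0,0,0,0]}'; python3 -c "
from h import *
move((.635,.0333),.0385,.05)"
```

```text
time: 11.7
position: [0.6365, 0.033, 0.2058]
tool_rot: [2.164, 2.276, 0.002]
ft_force: [0.8, -0.5, 0.2]
grip_width: 0.999
grip_force: 0.0
t 11.7 tcp [0.6365 0.033  0.2058] gp z 0.0418 yaw 0.050 q [-0.49  0.49  0.5   1.7  -0.27  1.01  0.16] F [ 0.8 -0.5  0.2] w 0.999 -> shift [ 0.002 -0.008  0.016] yaw 0.0
```

```bash
python3 -m jog '{"translation":[[0,0,0.015],[0,0,0.015],[0,0,0.015],[0,0,0.015],[0,0,0.015],[0,0,0.015],[0,0,0.015]],"yaw":[0,0,0,0,0,0,0],"jaw":[0,0,1,1,1,1,1]}' 20
python3 -m jog '{"translation":[[0,0,0],[0,0,-0.1],[0,0,-0.25],[0,0,-0.35],[0,0,-0.35]],"yaw":[0,0,0,0,0],"jaw":[1,1,1,1,1]}'
python3 -c "
from h import *
move((.4533,.0003),.033,-.0915)"
```

```text
time: 12.58
position: [0.6361, 0.0331, 0.2022]
tool_rot: [-2.165, -2.277, 0.0]
ft_force: [0.2, -0.2, 0.2]
grip_width: 0.635
grip_force: 20.0
time: 13.2
position: [0.637, 0.033, 0.2748]
tool_rot: [2.163, 2.275, 0.006]
ft_force: [-0.7, -0.1, -1.6]
grip_width: 0.632
grip_force: 20.0
t 13.2 tcp [0.637  0.033  0.2748] gp z 0.1108 yaw 0.050 q [-0.51  0.42  0.53  1.65 -0.23  1.13  0.13] F [-0.7 -0.1 -1.6] w 0.632 -> shift [-0.117 -0.927  0.384] yaw 0.045
```

```bash
python3 -m jog '{"translation":[[-0.03,-0.2,0],[-0.06,-0.45,0],[-0.09,-0.7,0],[-0.117,-0.87,0],[-0.117,-0.927,0],[-0.117,-0.927,0.1],[-0.117,-0.927,0.2],[-0.117,-0.927,0.2]],"yaw":[0.01,0.02,0.03,0.045,0.045,0.045,0.045,0.045],"jaw":[1,1,1,1,1,1,1,1]}'
python3 -c "
from h import *
move((.4533,.0003),.033,-.0915)"
```

```text
time: 14.2
position: [0.4519, 0.0006, 0.2309]
tool_rot: [-2.319, -2.118, 0.005]
ft_force: [0.4, -0.2, -0.5]
grip_width: 0.635
grip_force: 20.0
t 14.2 tcp [0.4519 0.0006 0.2309] gp z 0.0669 yaw -0.090 q [-0.63  0.07  0.59  2.14 -0.05  0.95 -0.1 ] F [ 0.4 -0.2 -0.5] w 0.635 -> shift [-0.001  0.008  0.169] yaw 0.0
```

```bash
python3 -m jog '{"translation":[[0,0.007,0.08],[0,0.007,0.13],[0,0.007,0.155],[0,0.007,0.17],[0,0.007,0.175],[0,0.007,0.175]],"yaw":[0,0,0,0,0,0],"jaw":[1,1,1,1,1,1]}'; python3 -c "
from h import *
move((.4533,.0003),.0322,-.0915)"
```

```text
time: 14.95
position: [0.4537, 0.0003, 0.1974]
tool_rot: [2.32, 2.118, 0.001]
ft_force: [0.2, -0.3, -1.1]
grip_width: 0.635
grip_force: 20.0
t 14.9 tcp [4.537e-01 3.000e-04 1.974e-01] gp z 0.0334 yaw -0.091 q [-0.61  0.14  0.59  2.16 -0.1   0.87 -0.06] F [ 0.2 -0.3 -1.1] w 0.635 -> shift [-0.    -0.002  0.006] yaw 0.0
```

Force still shows the weight, so I'll lower a touch more, release, lift, and read out the move to the jar.

```bash
python3 -m jog '{"translation":[[0,0,0.008],[0,0,0.012],[0,0,0.012]],"yaw":[0,0,0],"jaw":[1,1,1]}'; python3 -m jog '{"translation":[[0,0,0],[0,0,0],[0,0,0],[0,0,0],[0,0,-0.15],[0,0,-0.4],[0,0,-0.45],[0,0,-0.45]],"yaw":[0,0,0,0,0,0,0,0],"jaw":[0,0,0,0,0,0,0,0]}'; python3 -c "
from h import *
move((.638,-.0505),.040,.05)"
```

```text
time: 15.32
position: [0.454, 0.0003, 0.196]
tool_rot: [-2.32, -2.118, -0.001]
ft_force: [-3.3, -0.3, 11.3]
grip_width: 0.64
grip_force: 20.0
time: 16.32
position: [0.4536, 0.0003, 0.285]
tool_rot: [2.32, 2.118, 0.002]
ft_force: [-0.3, -0.5, 0.2]
grip_width: 1.005
grip_force: 0.0
t 16.3 tcp [4.536e-01 3.000e-04 2.850e-01] gp z 0.1210 yaw -0.091 q [-0.65 -0.02  0.59  2.08  0.01  1.07 -0.15] F [-0.3 -0.5  0.2] w 1.005 -> shift [-0.17   0.941  0.406] yaw -0.045
```

```bash
python3 -m jog '{"translation":[[-0.04,0.2,0],[-0.09,0.45,0],[-0.13,0.7,0],[-0.17,0.88,0],[-0.17,0.94,0],[-0.17,0.94,0],[-0.17,0.94,0]],"yaw":[-0.01,-0.02,-0.03,-0.045,-0.045,-0.045,-0.045],"jaw":[0,0,0,0,0,0,0]}'; python3 -c "
from h import *
move((.638,-.0505),.040,.05)"
```

```text
time: 17.2
position: [0.6365, -0.0502, 0.2841]
tool_rot: [-2.164, -2.275, 0.001]
ft_force: [0.3, 0.0, 0.4]
grip_width: 1.0
grip_force: 0.0
t 17.2 tcp [ 0.6365 -0.0502  0.2841] gp z 0.1201 yaw 0.050 q [-0.45  0.43  0.63  1.64 -0.27  1.16  0.29] F [0.3 0.  0.4] w 1.000 -> shift [-0.002  0.008  0.401] yaw 0.0
```

```bash
python3 -m jog '{"translation":[[0,0.005,0.12],[0,0.005,0.24],[0,0.005,0.34],[0,0.005,0.39],[0,0.005,0.4],[0,0.005,0.4]],"yaw":[0,0,0,0,0,0],"jaw":[0,0,0,0,0,0]}'; python3 -c "
from h import *
move((.638,-.0505),.040,.05)"
```

```text
time: 17.95
position: [0.6389, -0.0507, 0.2054]
tool_rot: [2.164, 2.276, 0.001]
ft_force: [0.7, -1.0, -0.4]
grip_width: 0.998
grip_force: 0.0
t 17.9 tcp [ 0.6389 -0.0507  0.2054] gp z 0.0414 yaw 0.050 q [-0.42  0.52  0.59  1.7  -0.33  1.02  0.33] F [ 0.7 -1.  -0.4] w 0.998 -> shift [ 0.001 -0.005  0.007] yaw 0.0
```

```bash
python3 -m jog '{"translation":[[0,0,0.01],[0,0,0.01],[0,0,0.01],[0,0,0.01],[0,0,0.01],[0,0,0.01],[0,0,0.01]],"yaw":[0,0,0,0,0,0,0],"jaw":[0,1,1,1,1,1,1]}' 25
python3 -m jog '{"translation":[[0,0,0],[0,0,-0.1],[0,0,-0.25],[0,0,-0.35],[0,0,-0.35]],"yaw":[0,0,0,0,0],"jaw":[1,1,1,1,1]}'
python3 -c "
from h import *
move((.4454,-.0838),.034,-.0915)"
```

```text
time: 18.82
position: [0.6387, -0.0506, 0.2028]
tool_rot: [-2.165, -2.277, -0.0]
ft_force: [-0.6, 0.3, 0.5]
grip_width: 0.542
grip_force: 25.0
time: 19.45
position: [0.6395, -0.0508, 0.2753]
tool_rot: [2.163, 2.275, 0.005]
ft_force: [0.2, -0.0, -1.9]
grip_width: 0.547
grip_force: 25.0
t 19.4 tcp [ 0.6395 -0.0508  0.2753] gp z 0.1113 yaw 0.050 q [-0.45  0.44  0.62  1.65 -0.28  1.14  0.3 ] F [ 0.2 -0.  -1.9] w 0.547 -> shift [-0.116 -0.979  0.382] yaw 0.045
```

```bash
python3 -m jog '{"translation":[[-0.03,-0.2,0],[-0.06,-0.45,0],[-0.09,-0.7,0],[-0.116,-0.92,0],[-0.116,-0.98,0],[-0.116,-0.98,0.1],[-0.116,-0.98,0.2],[-0.116,-0.98,0.2]],"yaw":[0.01,0.02,0.03,0.045,0.045,0.045,0.045,0.045],"jaw":[1,1,1,1,1,1,1,1]}'
python3 -c "
from h import *
move((.4454,-.0838),.0328,-.0915)"
```

```text
time: 20.45
position: [0.4437, -0.0833, 0.2315]
tool_rot: [-2.319, -2.118, 0.005]
ft_force: [0.4, -0.0, -0.3]
grip_width: 0.543
grip_force: 25.0
t 20.4 tcp [ 0.4437 -0.0833  0.2315] gp z 0.0675 yaw -0.090 q [-0.57  0.07  0.73  2.14 -0.06  0.95  0.09] F [ 0.4 -0.  -0.3] w 0.543 -> shift [-0.002  0.009  0.173] yaw 0.0
```

```bash
python3 -m jog '{"translation":[[0,0.007,0.08],[0,0.007,0.13],[0,0.007,0.155],[0,0.007,0.17],[0,0.007,0.178],[0,0.007,0.178]],"yaw":[0,0,0,0,0,0],"jaw":[1,1,1,1,1,1]}'; python3 -c "
from h import *
move((.4454,-.0838),.0328,-.0915)"
```

```text
time: 21.2
position: [0.4456, -0.0838, 0.1973]
tool_rot: [2.32, 2.118, 0.001]
ft_force: [0.2, -0.0, -1.1]
grip_width: 0.541
grip_force: 25.0
t 21.2 tcp [ 0.4456 -0.0838  0.1973] gp z 0.0333 yaw -0.091 q [-0.55  0.15  0.72  2.16 -0.13  0.87  0.15] F [ 0.2 -0.  -1.1] w 0.541 -> shift [-0.    -0.001  0.002] yaw 0.0
```

```bash
python3 -m jog '{"translation":[[0,0,0.006],[0,0,0.01],[0,0,0.01]],"yaw":[0,0,0],"jaw":[1,1,1]}'; python3 -m jog '{"translation":[[0,0,0],[0,0,0],[0,0,0],[0,0,0],[0,0,-0.15],[0,0,-0.4],[0,0,-0.5],[0,0,-0.5]],"yaw":[0,0,0,0,0,0,0,0],"jaw":[0,0,0,0,0,0,0,0]}'; python3 -c "
from h import *
move((.646,-.1343),.043,.05)"
```

```text
time: 21.58
position: [0.4459, -0.084, 0.1966]
tool_rot: [-2.32, -2.117, -0.001]
ft_force: [-4.6, 0.7, 13.8]
grip_width: 0.547
grip_force: 25.0
time: 22.58
position: [0.4462, -0.0839, 0.2965]
tool_rot: [2.319, 2.117, 0.006]
ft_force: [-0.4, -0.0, -0.5]
grip_width: 0.994
grip_force: 0.0
t 22.6 tcp [ 0.4462 -0.0839  0.2965] gp z 0.1325 yaw -0.091 q [-0.61 -0.04  0.73  2.08  0.03  1.09  0.02] F [-0.4 -0.  -0.5] w 0.994 -> shift [-0.161  1.016  0.451] yaw -0.045
```

```bash
python3 -m jog '{"translation":[[-0.04,0.2,0],[-0.09,0.45,0],[-0.13,0.7,0],[-0.16,0.93,0],[-0.16,1,0],[-0.16,1,0],[-0.16,1,0]],"yaw":[-0.01,-0.02,-0.03,-0.045,-0.045,-0.045,-0.045],"jaw":[0,0,0,0,0,0,0]}'; python3 -c "
from h import *
move((.646,-.1343),.043,.05)
p=ctrl.get_image('side'); cv2.imwrite('pics/b3.png',cv2.resize(p['pixels'][100:280,140:360],None,fx=3.3,fy=3.3,interpolation=2))"
```

```text
time: 23.45
position: [0.6408, -0.1339, 0.294]
tool_rot: [-2.164, -2.275, 0.002]
ft_force: [0.9, -0.2, -0.5]
grip_width: 0.998
grip_force: 0.0
t 23.4 tcp [ 0.6408 -0.1339  0.294 ] gp z 0.1300 yaw 0.050 q [-0.39  0.48  0.74  1.59 -0.34  1.2   0.46] F [ 0.9 -0.2 -0.5] w 0.998 -> shift [-0.003  0.027  0.435] yaw -0.0
```

View pics/b3.png

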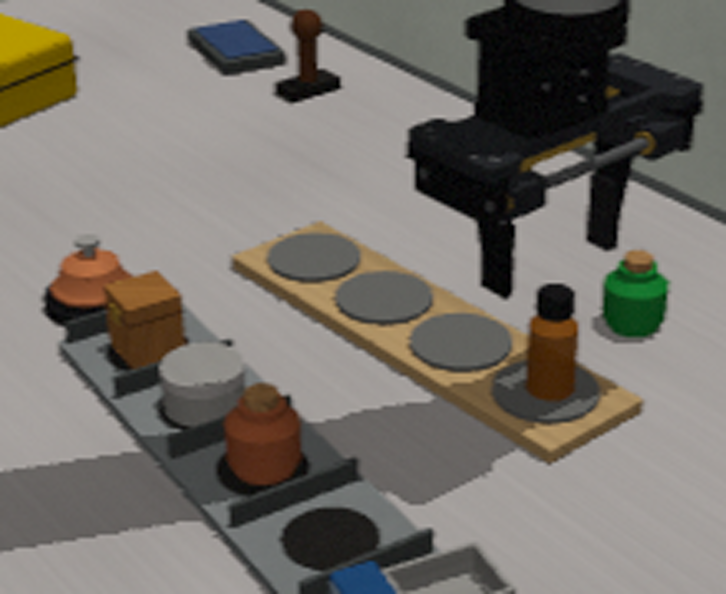

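Box, tin and jar all stand upright in bays 1 to 3. The gripper is over the vial at (553,340), clear of the green jar. Descending.

```bash
python3 -m jog '{"translation":[[0,0.024,0.05],[0,0.024,0.15],[0,0.024,0.27],[0,0.024,0.38],[0,0.024,0.43],[0,0.024,0.435],[0,0.024,0.435]],"yaw":[0,0,0,0,0,0,0],"jaw":[0,0,0,0,0,0,0]}'; python3 -c "
from h import *
move((.646,-.1343),.043,.05)"
```

```text
time: 24.38
position: [0.6469, -0.1338, 0.2088]
tool_rot: [2.164, 2.276, 0.001]
ft_force: [-0.2, -0.4, -0.9]
grip_width: 0.998
grip_force: 0.0
t 24.4 tcp [ 0.6469 -0.1338  0.2088] gp z 0.0448 yaw 0.050 q [-0.35  0.58  0.69  1.64 -0.41  1.06  0.51] F [-0.2 -0.4 -0.9] w 0.998 -> shift [-0.002 -0.005  0.009] yaw 0.0
```

```bash
python3 -m jog '{"translation":[[0,0,0.01],[0,0,0.01],[0,0,0.01],[0,0,0.01],[0,0,0.01],[0,0,0.01],[0,0,0.01],[0,0,0.01]],"yaw":[0,0,0,0,0,0,0,0],"jaw":[0,1,1,1,1,1,1,1]}' 20
python3 -m jog '{"translation":[[0,0,0],[0,0,-0.1],[0,0,-0.25],[0,0,-0.35],[0,0,-0.35]],"yaw":[0,0,0,0,0],"jaw":[1,1,1,1,1]}'
python3 -c "
from h import *
move((.4378,-.1676),.037,-.0915)"
```

```text
time: 25.38
position: [0.6465, -0.1336, 0.2061]
tool_rot: [-2.165, -2.277, 0.0]
ft_force: [-0.1, 0.1, -0.2]
grip_width: 0.382
grip_force: 20.0
time: 26.0
position: [0.6472, -0.1339, 0.2787]
tool_rot: [2.163, 2.274, 0.005]
ft_force: [0.0, 0.2, -1.5]
grip_width: 0.382
grip_force: 20.0
t 26.0 tcp [ 0.6472 -0.1339  0.2787] gp z 0.1147 yaw 0.050 q [-0.38  0.51  0.73  1.59 -0.36  1.17  0.47] F [ 0.   0.2 -1.5] w 0.382 -> shift [-0.115 -1.056  0.384] yaw 0.045
```

Grip width is 0.382 × 87 = 33 mm, which fits the 34 mm vial. The place height is TCP 0.200.

```bash
python3 -m jog '{"translation":[[-0.03,-0.2,0],[-0.06,-0.45,0],[-0.09,-0.7,0],[-0.115,-0.93,0],[-0.115,-1,0],[-0.115,-1,0],[-0.115,-1,0.1],[-0.115,-1,0.1]],"yaw":[0.01,0.02,0.03,0.045,0.045,0.045,0.045,0.045],"jaw":[1,1,1,1,1,1,1,1]}'
python3 -c "
from h import *
move((.4378,-.1676),.036,-.0915)"
```

```text
time: 27.0
position: [0.448, -0.1661, 0.255]
tool_rot: [-2.319, -2.118, 0.004]
ft_force: [0.3, 0.7, -0.8]
grip_width: 0.38
grip_force: 20.0
t 27.0 tcp [ 0.448  -0.1661  0.255 ] gp z 0.0910 yaw -0.090 q [-0.54  0.11  0.89  2.07 -0.1   1.01  0.31] F [ 0.3  0.7 -0.8] w 0.380 -> shift [-0.012 -0.049  0.275] yaw 0.0
```

```bash
python3 -m jog '{"translation":[[-0.012,-0.05,0],[-0.012,-0.05,0.1],[-0.012,-0.05,0.19],[-0.012,-0.05,0.25],[-0.012,-0.05,0.27],[-0.012,-0.05,0.275],[-0.012,-0.05,0.275]],"yaw":[0,0,0,0,0,0,0],"jaw":[1,1,1,1,1,1,1]}'; python3 -c "
from h import *
move((.4378,-.1676),.036,-.0915)"
```

```text
time: 27.88
position: [0.4381, -0.1682, 0.2016]
tool_rot: [2.32, 2.118, 0.001]
ft_force: [-0.1, -0.0, -1.9]
grip_width: 0.382
grip_force: 20.0
t 27.9 tcp [ 0.4381 -0.1682  0.2016] gp z 0.0376 yaw -0.091 q [-0.5   0.2   0.87  2.13 -0.2   0.89  0.4 ] F [-0.1 -0.  -1.9] w 0.382 -> shift [ 0.003 -0.002  0.008] yaw 0.0
```

```bash
python3 -m jog '{"translation":[[0,0,0.006],[0,0,0.012],[0,0,0.012]],"yaw":[0,0,0],"jaw":[1,1,1]}'; python3 -m jog '{"translation":[[0,0,0],[0,0,0],[0,0,0],[0,0,0],[0,0,0],[0,0,-0.15],[0,0,-0.4],[0,0,-0.6]],"yaw":[0,0,0,0,0,0,0,0],"jaw":[0,0,0,0,0,0,0,0]}'; python3 -m jog '{"translation":[[0,0.2,-0.2],[0,0.45,-0.3],[0,0.7,-0.3],[0,0.95,-0.3],[0,1,-0.3],[0,1,-0.3]],"yaw":[0,0,0,0,0,0],"jaw":[0,0,0,0,0,0]}'
python3 - <<'E'
from h import *
c=np.array([.4494,-.0418]); yw=-.0915
for n in ("top","side"):
    p=ctrl.get_image(n); cv2.imwrite(f"pics/f_{n}.png",cv2.resize(p["pixels"][220:310,150:410] if n=="top" else p["pixels"][140:320,120:330],None,fx=3,fy=3,interpolation=2))
    for l in ("box","tin","clay_jar","vial","bell"):
        ds=ctrl.silhouettes(l,p)
        if l=="clay_jar": ds=sorted(ds,key=lambda d:-(p["pixels"][d["region"]].mean(0)@[0,-1,1]))
        if not ds: print(n,l,None); continue
        z=0 if l=="bell" else .01
        v,i=fit(p,l,ds[0]["region"],z,ray(p,ds[0]["at"],z+.02)); d=v[:2]-c; r=[d@[np.cos(yw),np.sin(yw)],d@[-np.sin(yw),np.cos(yw)]]; print(n,l,np.round(v,4),"rack",np.round(r,4),round(i,2))
print(ctrl.get_state()["time"])
E
```

```text
time: 28.25
position: [0.4382, -0.1683, 0.2]
tool_rot: [-2.32, -2.118, -0.002]
ft_force: [-3.9, 1.7, 11.2]
grip_width: 0.383
grip_force: 20.0
time: 29.25
position: [0.4378, -0.1683, 0.3203]
tool_rot: [2.32, 2.117, 0.001]
ft_force: [0.5, -0.4, 0.1]
grip_width: 0.997
grip_force: 0.0
time: 30.0
position: [0.6368, -0.1866, 0.3781]
tool_rot: [-2.32, -2.117, 0.003]
ft_force: [0.2, -0.3, 0.0]
grip_width: 0.998
grip_force: 0.0
top box [ 0.4603  0.0854 -0.0856] rack [-0.0007  0.1277] 0.92
top tin [ 0.4554 -0.0011  0.0389] rack [0.0022 0.0411] 0.88
top clay_jar [ 0.4466 -0.083   0.0387] rack [ 0.001  -0.0413] 0.86
top vial [ 0.4402 -0.1682 -0.0835] rack [ 0.0023 -0.1267] 0.88
top bell [ 0.4698  0.181  -0.038 ] rack [-1.000e-04  2.237e-01] 0.89
side box [ 0.459   0.0839 -0.2072] rack [-0.002   0.1261] 0.89
side tin [0.4545 0.0021 0.1793] rack [0.0011 0.0442] 0.84
side clay_jar [ 0.444  -0.0872  0.0503] rack [-0.0013 -0.0457] 0.89
side vial [ 0.3837 -0.1202 -0.0268] rack [-0.0583 -0.0841] 0.18
side bell [ 0.468   0.1999 -0.2728] rack [-0.0036  0.2424] 0.58
30.6
```

View pics/f_top.png

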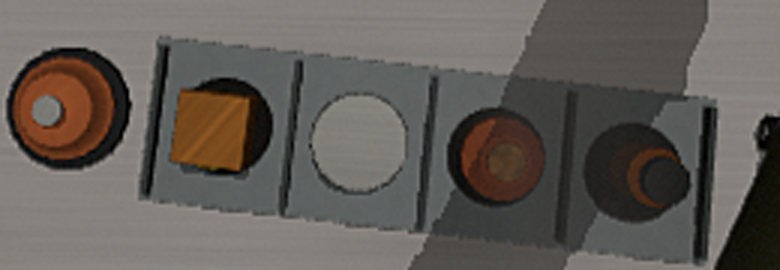

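View pics/f_side.png

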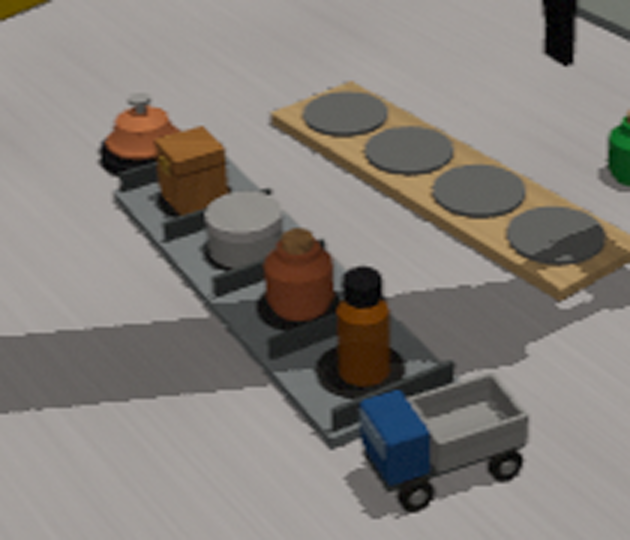

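All four samples stand upright on their discs in the right order: box (210,130), tin (358,142), jar (498,158) and vial (650,180) in the top crop. The fits put them within about 4 mm of the bay centres. The side fits for the vial and the bell were poor, but the top view and the picture show both in place. The bell has not moved and the gripper is clear.

```bash
python3 -c "
from bench import ctrl
print(ctrl.close_job())"
```

```text
the job is handed in; nothing more can be done
None
```

The job is handed in at about 31 s: from the bell outward the rack holds box, tin, clay jar and vial, each upright and within about 4 mm of its bay centre in the last pictures, and the bell has not moved; the judge returned no verdict.

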